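# Park the steel roller on its rest and shut the keeper

## Robot

A 6-joint arm with a two-finger parallel gripper is mounted at the origin on the work surface. World frame = base frame: x ahead of the robot, y to its left, z up, the work surface at z = 0. Lengths are in m, angles in rad, forces in N, time in s.
With the tool pointing down it reaches from about 0.225 to 0.875 m from the base axis. Payload 3.4 kg.
Tool frame: the origin (TCP) lies at the very end of the fingers, on their centre line; the grasp point (between the pads) lies 19 mm behind it; z points along the fingers, y is the direction in which the jaws open and shut (so a half turn about z gives the same grasp; the last joint's range is limited). The gripper opens to 85 mm and grips with 20 to 120 N. Pads are 22 mm wide; open, the fingers measure 114 mm over their backs; the gripper's body (76 mm by 85 mm) begins 54 mm behind the grasp point. The pads swing forward as they close: fully open they stand 13 mm farther back than shut.
Start: joints at [1.02, 0.276, 1.505, -0, 1.361, -0.121], TCP at [0.24, 0.523, 0.231] pointing down, gripper open.
Joint ranges: [-2.89, 2.89], [-0.75, 2.08], [0.22, 2.7], [-1.18, 4.32], [0.11, 2.71], [-2.7, 2.7]. Speed limits (rad/s): [2.57, 2.57, 3.14, 3.14, 3.14, 3.14].

## Interface

Orientations are given as a unit quaternion [w, x, y, z].
In Python, from rig import manip, viewer, job gives the robot as it stands.
- The arm moves only by the shell command python3 -m crank 'ROWS' [OPENING] [FORCE]. ROWS is JSON, a list of rows, each a list of 6 numbers: the shift along the tool's x, y, z in m, then the turn, a rotation vector about the tool's x, y, z in degrees. In form: [[dx, dy, dz, rx, ry, rz], ...]. A call has 1 to 20 rows; each row is the pose to reach, as a shift and turn from the pose measured when the call began, along the tool's axes at that moment; what a row does not reach only later rows make up. A row lasts 1/8 s, in which the tool goes at most 62.5 mm and 10.7 degrees, less where a joint would pass 70% of its speed; a pose out of reach is approached as far as the arm can. A call with a gripper value outside its range is refused whole. OPENING is the opening, from 0 (shut) to 1 (fully open), set as the call begins (- or left out, the last holds). The fingers move at their own pace and stop on an object; FORCE is the grip in N (left out, the last holds). Time passes only in rows, so rows that repeat a pose let the fingers close. It gives the time, the measured TCP pose, the force and the opening at its end, in the units of the state.
- manip.get_state(): the state, without advancing time (a new reading comes with each control period).
- viewer.get_image(name): name is "scene" or "top" or "wrist"; returns a dict with "frame" (400x640x3 uint8, blue, green, red), "range_z" (400x640 float32, m along the optical axis (not along the pixel's ray), 0 where there is no reading), "intrinsics" (3x3 intrinsics, pixels), "D" ([k1, k2, p1, p2, k3] as OpenCV has them; the pictures are not rectified), "world_from_camera" (4x4, takes a point from camera to world coordinates); the wrist camera has in their place "mount" (4x4, takes a point from camera to tool coordinates, whose origin is the TCP and whose axes are the flange's). Camera axes: x right, y up, looking along -z (the intrinsics and any distortion apply to the point x, -y, -z); pixel columns grow to the right and rows downward; lengths in m; the calibration is good to about 2 mm. A picture is of the moment at which its call begins: read the wrist's pose just before it.
- job.sign_off(): hands the job in, once; it reports no verdict.
The state is a dict: "clock": time; "qpos": joint angles; "qd": joint speeds; "effort": joint torques, N m; "position": TCP position; "ee_rot": TCP orientation; "contact_force": force on the tool from outside, world axes, zero at the start; "moment": the same for the moment, N m; "width": finger opening in m.
Only numpy, scipy, OpenCV 4.12 (cv2) and the standard library are available. Lean on these libraries where they do the work, as an engineer would, in place of code of your own. Each camera call takes 0.05 s, during which the arm holds its last target. There are 200 camera calls.

## Task

With a fingertip, slowly push the steel roller up the wooden ramp, over the crest and home against the stop board, keeping the finger behind it all the way up so that it never runs back. Then push the metal keeper bar round until it lies squarely across the lane behind the roller. Do not pick up or lift the roller, and leave the hammer, tin and standing sleeve where they are.

Things in the scene. Friction and masses are not known exactly. Their poses are not given: they have to be found in the camera images.
- rest: Fixed wooden roller rest, 227 mm long, 116 wide. Origin: centre of its underside on the bench; +x uphill along the lane, +y the keeper's side. Lane floor 96 mm wide between side rails 8 mm higher (y 48 to 58). Floor: level, 14 mm high, from x=-117 to -65, then rises at 10 degrees to the crest at x=45, then falls at 5 degrees to the stop board, face at x=95, top 72 mm high.
- foot (a point): Top of the foot lip, 17 mm above the bench, at rest x=-112, y=0: a 10 mm wide, 3 mm high strip that keeps the roller on the level foot. A roller let go on the slope runs back and may jump it.
- crest (a point): Middle of the crest line of the lane floor, rest x=45, y=0, 33.4 mm above the bench. A roller past it rolls down to the stop by itself and stays there.
- roller: Loose polished steel roller (slips on a pushing finger), 40 mm diameter, 90 mm long, 0.3 to 0.6 kg. Origin at its centre; its axis is its own y, across the lane (x and z turn as it rolls). Starts on the level foot, centre at rest x -88 to -72 mm, z 34 mm. Seated against the stop its centre is at rest x=75, z=51 mm.
- keeper (a joint): Angle of the aluminium keeper bar about a vertical pivot at rest x=45, y=68 mm (post top 47 mm high). 0: bar points downhill (rest -x) beside the rail; negative: swung outward; 1.57: end of travel, across the lane pointing to rest -y, behind the seated roller. Starts between -0.5 and 0; stays where left (friction about 1 N at the tip).
- keeper_tip (a point): Centre of the keeper bar's rounded free end (16 mm diameter), 69 mm from the pivot, 55 mm above the bench. The bar is 12 mm wide and 12 mm high (49 to 61 mm above the bench).
- hammer: Bystander: small hammer, 200 mm, lying on the bench to the -y side of the rest. Origin under its middle.
- tin: Bystander: closed pale metal tin with a lid, 56 mm diameter, 45 mm high, on the keeper side of the rest, clear of it. Origin at centre of its underside.
- sleeve: Bystander: steel bearing sleeve, 40 mm outside diameter, 60 mm high, standing on end beyond the stop board. Origin at centre of its underside.

How it is judged:
On the way, in this order (a step that is already met when the one before it is completed fails the run):
1. the roller is home against the stop board, at rest, with the keeper still open (x of roller in the frame of rest between 0.068 and 0.081 m and y of roller in the frame of rest between -0.01 and 0.01 m and z of roller in the frame of rest between 0.045 and 0.056 m and linear speed of roller below 0.03 m/s and value of joint keeper below 1 rad), for 0.2 s.
2. the keeper lies across the lane behind the roller (value of joint keeper above 1.4 rad), for 0.2 s.
At the end, for the whole second after the job is handed in: The roller rests still in the lane against the stop board (centre within about 7 mm of fully home, square in the lane), and the keeper is turned to more than 1.4 rad (1.57 is fully across) (x of roller in the frame of rest between 0.068 and 0.081 m and y of roller in the frame of rest between -0.01 and 0.01 m and z of roller in the frame of rest between 0.045 and 0.056 m and linear speed of roller below 0.03 m/s and value of joint keeper above 1.4 rad and angle between the y axis of roller and the y axis of rest, either way round below 0.12 rad); the robot touches nothing.
It fails at once if the roller runs free on the slope (let go or flicked: untouched and faster than 0.2 m/s) (x of roller in the frame of rest between -0.055 and 0.035 m and contact force between roller and the fingers below 0.02 N and contact force between roller and the arm below 0.02 N and linear speed of roller above 0.2 m/s).
It fails at once if the roller leaves the lane over the foot or a side (x of roller in the frame of rest below -0.108 m or z of roller in the frame of rest below 0.028 m or y of roller in the frame of rest above 0.02 m or y of roller in the frame of rest below -0.02 m).
It fails at once if the roller is lifted off the ramp (z of roller in the frame of rest above 0.064 m or (x of roller in the frame of rest below -0.02 m and z of roller in the frame of rest above 0.054 m) or (x of roller in the frame of rest below -0.06 m and z of roller in the frame of rest above 0.045 m)).
It fails at once if the hammer, tin or sleeve is moved more than 20 mm or knocked over (distance of any of hammer, tin, sleeve from where it was at the start of the episode above 0.02 m or angle between any of tin, sleeve's own z axis and vertical above 0.3 rad).
It also fails if it takes over 51 s, if anything falls off the work surface, if the arm or the gripper's body presses on something with over 40 N, if the wrist force passes 120 N, or if a joint passes its speed limit or range.

## Working session

There is one attempt and no reset: what is moved stays moved. The work goes in short steps, Python scripts to look and compute and a shell command to move; the robot and the scene stay as the last step left them, time stands still between calls to the robot, and variables do not carry over. Pictures are saved under pics/ and viewed, about 8 in all and at most 12, crops included, and the job is handed in when it is done.

```bash
mkdir -p pics; ls; cat > h.py <<'E'
import numpy as np, cv2
from rig import manip, viewer, job
from scipy.spatial.transform import Rotation as R
def snap(name,fn):
    s=manip.get_state(); d=viewer.get_image(name); cv2.imwrite(f'pics/{fn}.png',d['frame'])
    T=d.get('world_from_camera')
    if T is None:
        W=np.eye(4); q=s['ee_rot']; W[:3,:3]=R.from_quat([q[1],q[2],q[3],q[0]]).as_matrix(); W[:3,3]=s['position']; T=W@np.array(d['mount'])
    np.savez(f'pics/{fn}.npz',T=np.array(T),K=np.array(d['intrinsics']),D=np.array(d['D']),z=d['range_z'],f=d['frame']); return s
def ray(fn,uv):
    d=np.load(f'pics/{fn}.npz'); p=cv2.undistortPoints(np.array(uv,float).reshape(-1,1,2),d['K'],d['D'])[:,0]
    return d,np.c_[p[:,0],-p[:,1],-np.ones(len(p))]
def at_depth(fn,uv):
    d,r=ray(fn,uv); z=np.array([np.median(d['z'][int(v)-1:int(v)+2,int(u)-1:int(u)+2]) for u,v in uv])
    return (r*z[:,None])@d['T'][:3,:3].T+d['T'][:3,3]
def at_h(fn,uv,h):
    d,r=ray(fn,uv); w=r@d['T'][:3,:3].T; o=d['T'][:3,3]; return o+w*((np.array(h)-o[2])/w[:,2])[:,None]
E
python3 - <<'E'
from h import *
s=snap('scene','s0'); snap('top','t0'); print(s)
E
```

```text
pics
{'clock': 0.0, 'qpos': array([ 1.01996618e+00,  2.76588032e-01,  1.50616355e+00,  1.62417266e-05,
        1.36071116e+00, -1.20978123e-01]), 'qd': array([ 0.0008193 , -0.0016003 ,  0.00200554,  0.0001534 ,  0.00183212,
       -0.00153909]), 'effort': array([-9.12247215e-04, -4.16771793e+01, -2.45805305e+01,  4.11824328e-05,
        1.10262766e-02,  2.07616367e-06]), 'position': array([0.23932251, 0.52222567, 0.23043158]), 'ee_rot': array([-3.15707797e-04,  2.13276711e-01,  9.76991387e-01, -8.80166394e-04]), 'contact_force': array([-0.1998217 ,  0.61238656, -0.05239203]), 'moment': array([-0.00605391,  0.00474553,  0.00627524]), 'width': 0.08535727227117938}
```

View pics/t0.png

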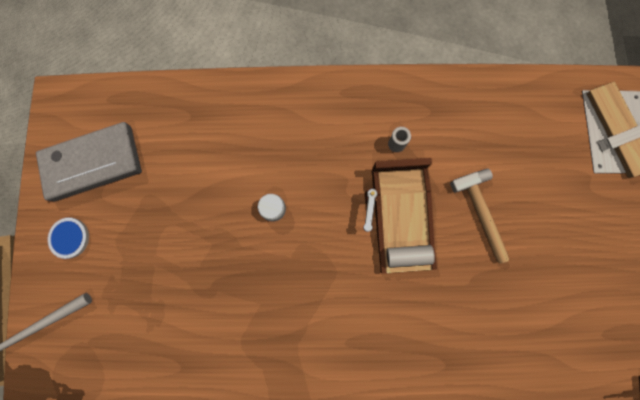

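View pics/s0.png

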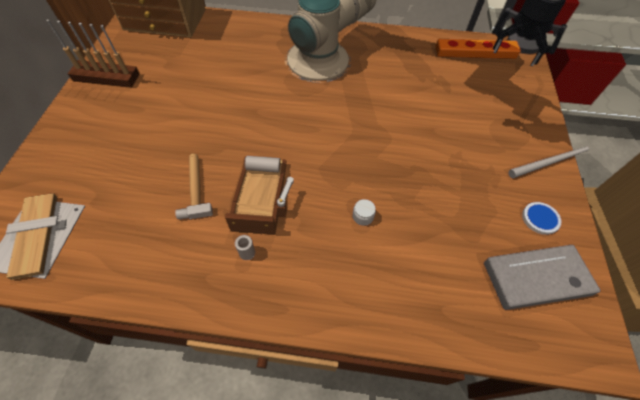

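The top view shows the rest around (405,217), with the roller at its foot at (410,256). The keeper bar runs from (372,193) to (368,228), and the hammer, tin and sleeve all stand clear. Next I'll enlarge the rest.

```bash
python3 - <<'E'
from h import *
f=cv2.imread('pics/t0.png')[150:280,350:450]
cv2.imwrite('pics/c0.png',cv2.resize(f,None,fx=4.5,fy=4.5,interpolation=cv2.INTER_CUBIC))
print(at_depth('t0',[(410,250),(372,193),(368,228),(405,200),(500,260),(270,207),(401,135),(382,270),(430,160)]).round(4))
E
```

```text
[[ 0.5138 -0.0856  0.0488]
 [ 0.6286 -0.0107  0.0667]
 [ 0.5587 -0.001   0.0604]
 [ 0.6192 -0.0842  0.0302]
 [ 0.4898 -0.2806  0.0217]
 [ 0.6069  0.1983  0.044 ]
 [ 0.7632 -0.0834  0.0277]
 [ 0.4744 -0.0316  0.0204]
 [ 0.6943 -0.131   0.0709]]
```

View pics/c0.png

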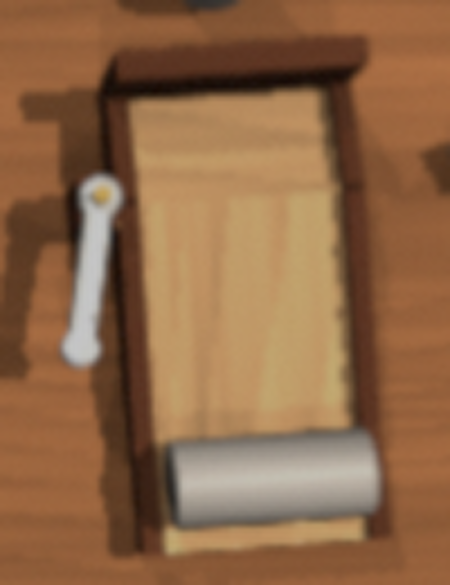

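```bash
python3 - <<'E'
from h import *
# crop px -> image, known rest-frame xy,z
P=[((143,192),45,48,33.4),((343,188),45,-48,33.4),((165,553),-117,48,14),((365,541),-117,-48,14),((100,193),45,68,62),
   ((108,88),95,58,72),((362,72),95,-58,72)]
uv=[((u+.5)/4.5+350-.5,(v+.5)/4.5+150-.5) for (u,v),*_ in P]
w=at_h('t0',uv,[p[3]/1000 for p in P]); print(w.round(4)); print(at_depth('t0',uv).round(4))
L=np.array([[p[1],p[2]] for p in P])/1000
a=np.c_[L,np.zeros(len(L))]; i=[0,1,2,3,4]
A=a[i];B=np.c_[w[i,:2],np.zeros(len(i))]
r,_=R.align_vectors(B-B.mean(0),A-A.mean(0)); yaw=r.as_rotvec()[2]; t=B.mean(0)-r.apply(A.mean(0))
print('yaw',np.degrees(yaw),r.as_rotvec(),t); print((r.apply(a)+t-w)[:,:2].round(4))
inv=lambda p:r.inv().apply(np.c_[p[:,:2],0*p[:,0]]-t)
q=[(172,485),(378,472),(82,348)]
uv=[((u+.5)/4.5+350-.5,(v+.5)/4.5+150-.5) for u,v in q]
print(inv(at_h('t0',uv,[.04,.04,.061])).round(4))
E
```

```text
[[ 0.6359 -0.0346  0.0334]
 [ 0.6363 -0.1286  0.0334]
 [ 0.469  -0.0412  0.014 ]
 [ 0.4727 -0.1348  0.014 ]
 [ 0.6305 -0.011   0.062 ]
 [ 0.6765 -0.0151  0.072 ]
 [ 0.6822 -0.1301  0.072 ]]
[[ 0.636  -0.0346  0.033 ]
 [ 0.6363 -0.1286  0.0334]
 [ 0.4691 -0.0408  0.0166]
 [ 0.4727 -0.1348  0.0141]
 [ 0.6297 -0.0105  0.0661]
 [ 0.6853 -0.0196  0.0367]
 [ 0.6842 -0.1322  0.0643]]
yaw 2.349061744856879 [0.         0.         0.04099886] [ 0.58921869 -0.08280437  0.        ]
[[-0.0037  0.0016]
 [-0.0002 -0.0004]
 [ 0.0014  0.0016]
 [ 0.0016 -0.0007]
 [ 0.0009 -0.0021]
 [ 0.0052 -0.0059]
 [ 0.0043 -0.0068]]
[[-0.0875  0.0448  0.    ]
 [-0.0873 -0.0491  0.    ]
 [-0.025   0.0833  0.    ]]
```

Five known points fit the rest to about 2–4 mm: origin (0.589, -0.083), yaw about 2.4°. In the rest frame the roller is at x=-0.085, y=-0.002, and the keeper is at about -0.21 rad. I'll move behind the foot, with the jaw axis across the lane and the fingers partly open so they push at two points and keep the roller square.

```bash
python3 -m crank '[[-0.436,-0.472,0.05,0,0,-27],[-0.436,-0.472,0.05,0,0,-27],[-0.436,-0.472,0.05,0,0,-27],[-0.436,-0.472,0.05,0,0,-27],[-0.436,-0.472,0.05,0,0,-27],[-0.436,-0.472,0.05,0,0,-27],[-0.436,-0.472,0.05,0,0,-27],[-0.436,-0.472,0.05,0,0,-27],[-0.436,-0.472,0.05,0,0,-27],[-0.436,-0.472,0.05,0,0,-27],[-0.436,-0.472,0.05,0,0,-27],[-0.436,-0.472,0.05,0,0,-27],[-0.436,-0.472,0.05,0,0,-27],[-0.436,-0.472,0.05,0,0,-27]]' 0.3
python3 - <<'E'
from h import *
s=snap('wrist','w1'); d=np.load('pics/w1.npz'); print(d['T'].round(3)); print(R.from_quat(np.roll(s['ee_rot'],-1)).as_matrix().round(3))
E
```

```text
clock: 1.85
position: [0.4385, -0.0873, 0.1813]
ee_rot: [-0.001, -0.022, 1.0, -0.0]
contact_force: [-0.6, 0.1, 0.3]
width: 0.0258
[[-0.043 -0.96  -0.276  0.368]
 [ 0.999 -0.041 -0.012 -0.088]
 [-0.    -0.276  0.961  0.325]
 [ 0.     0.     0.     1.   ]]
[[-0.999 -0.043 -0.001]
 [-0.043  0.999 -0.001]
 [ 0.001 -0.001 -1.   ]]
```

View pics/w1.png

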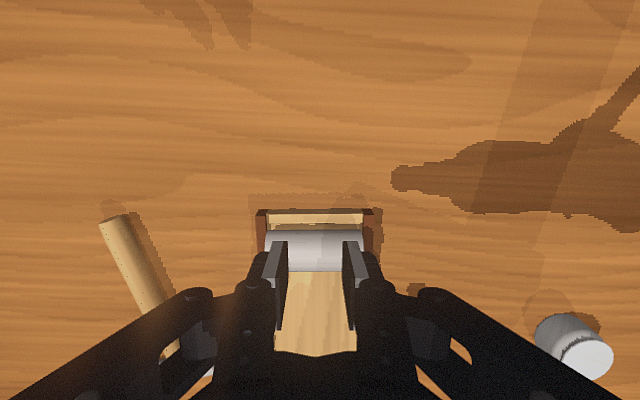

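The wrist view shows the foot of the rest. The rails' outer corners are at about (256,210) and (384,209), and the roller's near edge runs from (264,231) to (361,231). Now a check of the fit from these.

```bash
python3 - <<'E'
from h import *
w=at_h('w1',[(256,210),(384,209),(267,214),(361,214)],[.022,.022,.014,.014]);print(w.round(4)); print(at_depth('w1',[(260,217),(379,217),(290,231),(335,231),(290,238),(315,238),(335,238),(315,250),(315,223)]).round(4))
a=np.radians(2.45);c,s=np.cos(a),np.sin(a);o=np.array([.589,-.083])
for x,y in [(-.15,0),(-.111,0),(-.085,0),(.045,0),(.055,0)]: print(x,o+[c*x-s*y,s*x+c*y])
w2=at_h('w1',[(265,245),(361,245)],.048);print(w2.round(4))
for p in list(w)+list(w2):
  v=p[:2]-o; print((c*v[0]+s*v[1]).round(4),(-s*v[0]+c*v[1]).round(4))
E
```

```text
[[ 0.4684 -0.141   0.022 ]
 [ 0.462  -0.0172  0.022 ]
 [ 0.4747 -0.1315  0.014 ]
 [ 0.4707 -0.0377  0.014 ]]
[[ 4.753e-01 -1.371e-01  2.230e-02]
 [ 4.777e-01 -1.640e-02  4.000e-04]
 [ 4.836e-01 -1.068e-01  3.480e-02]
 [ 4.817e-01 -6.430e-02  3.500e-02]
 [ 4.866e-01 -1.060e-01  4.460e-02]
 [ 4.855e-01 -8.310e-02  4.490e-02]
 [ 4.847e-01 -6.470e-02  4.500e-02]
 [ 4.939e-01 -8.270e-02  5.270e-02]
 [ 4.818e-01 -8.320e-02  1.510e-02]]
-0.15 [ 0.43913711 -0.08941213]
-0.111 [ 0.47810146 -0.08774498]
-0.085 [ 0.5040777  -0.08663354]
0.045 [ 0.63395887 -0.08107636]
0.055 [ 0.64394972 -0.08064889]
[[ 0.493  -0.1285  0.048 ]
 [ 0.4893 -0.0408  0.048 ]]
-0.123 -0.0528
-0.1241 0.0712
-0.1162 -0.0435
-0.1163 0.0503
-0.0978 -0.0413
-0.0978 0.0464
```

The roller's rear surface is at world x≈0.4825, z 0.035, and the lane centre is at y≈-0.085 there, which agrees with the fit to about 2 mm. Next I'll lower behind the foot and creep forward to contact.

```bash
python3 -m crank '[[0,0,0.06,0,0,0],[0,0,0.12,0,0,0],[0,0,0.157,0,0,0],[0,0,0.157,0,0,0],[-0.006,0,0.157,0,0,0],[-0.012,0,0.157,0,0,0],[-0.018,0,0.157,0,0,0],[-0.023,0,0.157,0,0,0],[-0.027,0,0.157,0,0,0],[-0.03,0,0.157,0,0,0],[-0.033,0,0.157,0,0,0],[-0.036,0,0.157,0,0,0],[-0.039,0,0.157,0,0,0],[-0.039,0,0.157,0,0,0]]'
python3 - <<'E'
from h import *
s=snap('wrist','w2');print(s['contact_force'].round(2))
print(at_depth('w2',[(300,238),(315,238),(330,238)]).round(4))
cv2.imwrite('pics/w2c.png',cv2.resize(cv2.imread('pics/w2.png')[170:370,200:440],None,fx=2.5,fy=2.5))
E
```

```text
clock: 3.65
position: [0.4778, -0.0859, 0.0243]
ee_rot: [-0.0, -0.022, 1.0, -0.001]
contact_force: [-0.2, -0.3, -0.3]
width: 0.0256
[-0.23 -0.32 -0.33]
[[ 0.4716 -0.0916  0.016 ]
 [ 0.4711 -0.0841  0.0163]
 [ 0.4706 -0.0767  0.0167]]
```

View pics/w2c.png

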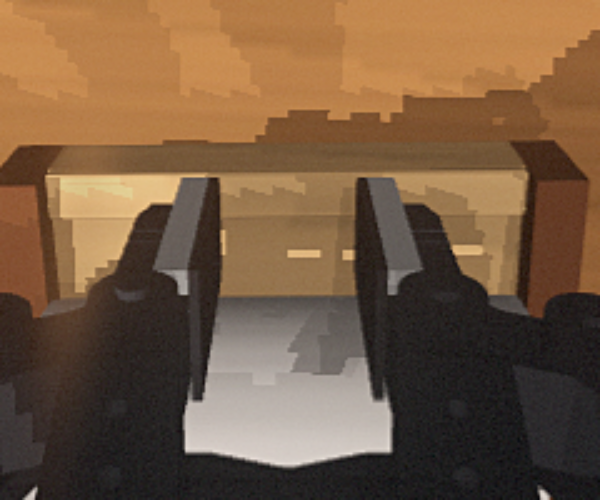

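The fingers are centred in the lane (lane edges 50–525, fingers 155–420 in the crop). The roller's rear edge lies level across at v≈297, square to the lane. I'll start the slow push.

```bash
python3 -m crank '[[-0.005,0,0,0,0,0],[-0.011,0,0,0,0,0],[-0.017,0,-0.0005,0,0,0],[-0.023,0,-0.0015,0,0,0],[-0.029,0,-0.0025,0,0,0],[-0.035,0,-0.0035,0,0,0],[-0.041,0,-0.0045,0,0,0],[-0.047,0,-0.0055,0,0,0],[-0.053,0,-0.0067,0,0,0],[-0.059,0,-0.0078,0,0,0],[-0.065,0,-0.0088,0,0,0],[-0.07,0,-0.0097,0,0,0],[-0.074,0,-0.0104,0,0,0],[-0.078,0,-0.0111,0,0,0],[-0.08,0,-0.0115,0,0,0],[-0.08,0,-0.0115,0,0,0]]'
python3 - <<'E'
from h import *
s=snap('wrist','w3');snap('top','t3');print(s['contact_force'].round(2))
f=np.load('pics/t3.npz')['f'][150:280,340:460]
a=cv2.resize(f,None,fx=3.3,fy=3.3); b=cv2.resize(cv2.imread('pics/w3.png')[170:390,200:440],(396,429)); cv2.imwrite('pics/m3.png',np.hstack([a,b]))
E
```

```text
clock: 5.7
position: [0.5581, -0.0825, 0.0358]
ee_rot: [0.0, -0.022, 1.0, -0.001]
contact_force: [-0.9, 0.5, 0.3]
width: 0.0256
[-0.93  0.48  0.35]
```

View pics/m3.png

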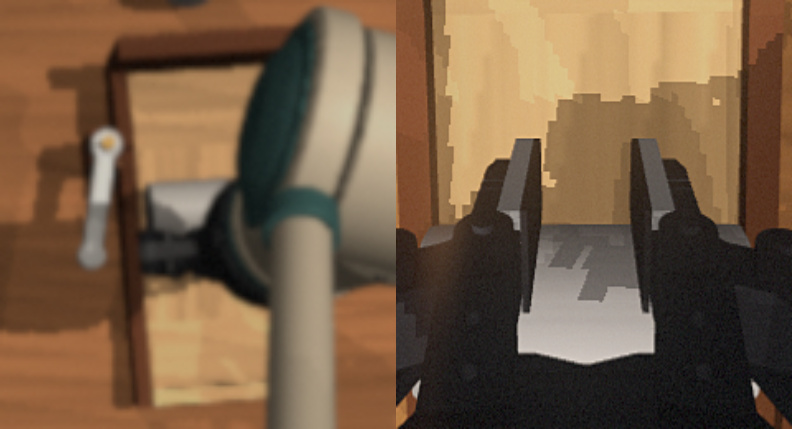

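The roller is mid-slope, level, held by both fingertips and centred. Next I'll push it on over the crest.

```bash
python3 -m crank '[[-0.004,0,-0.0007,0,0,0],[-0.009,0,-0.0016,0,0,0],[-0.015,0,-0.0026,0,0,0],[-0.021,0,-0.0037,0,0,0],[-0.027,0,-0.0048,0,0,0],[-0.033,0,-0.0058,0,0,0],[-0.038,0,-0.0067,0,0,0],[-0.042,0,-0.0074,0,0,0],[-0.046,0,-0.0081,0,0,0],[-0.05,0,-0.0085,0,0,0],[-0.054,0,-0.0085,0,0,0],[-0.057,0,-0.0085,0,0,0],[-0.06,0,-0.0085,0,0,0],[-0.06,0,-0.0085,0,0,0],[-0.06,0,-0.0085,0,0,0],[-0.06,0,-0.0085,0,0,0]]'
python3 - <<'E'
from h import *
s=snap('wrist','w4');print(s['contact_force'].round(2))
cv2.imwrite('pics/w4c.png',cv2.resize(cv2.imread('pics/w4.png')[150:400,180:460],None,fx=2,fy=2))
print(at_depth('w4',[(300,280),(315,280),(330,280),(315,310),(315,320),(315,340)]).round(4))
E
```

```text
clock: 7.8
position: [0.6178, -0.0798, 0.0443]
ee_rot: [0.0, -0.021, 1.0, -0.001]
contact_force: [0.4, -1.0, -0.1]
width: 0.0257
[ 0.41 -0.96 -0.07]
[[ 0.6361 -0.0849  0.034 ]
 [ 0.636  -0.077   0.0337]
 [ 0.6356 -0.0691  0.0338]
 [ 0.6426 -0.0767  0.0503]
 [ 0.6437 -0.0767  0.0564]
 [ 0.6479 -0.0765  0.0648]]
```

View pics/w4c.png

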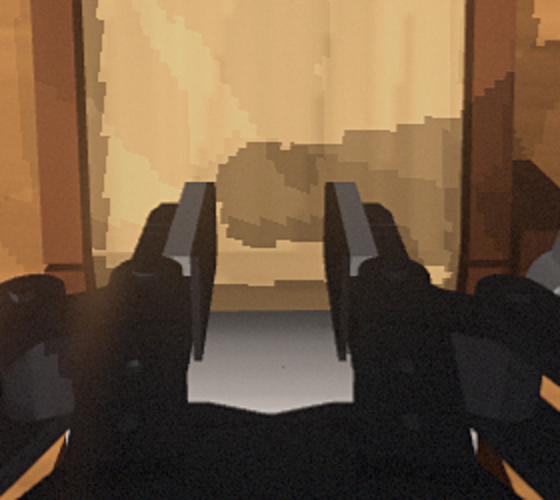

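The roller's rear face at z≈0.050 is at world x 0.6426, so its centre is at rest x≈0.0735. That is home, clear of the fingers and square. I'll now lift, shut the gripper and go outside the keeper.

```bash
python3 -m crank '[[0.015,0,0,0,0,0],[0.02,0,-0.05,0,0,0],[0.02,0,-0.1,0,0,0],[0.029,0.06,-0.1,0,0,0],[0.029,0.119,-0.1,0,0,0],[0.029,0.119,-0.1,0,0,0],[0.029,0.119,-0.05,0,0,0],[0.029,0.119,-0.006,0,0,0],[0.029,0.119,-0.006,0,0,0],[0.029,0.119,-0.006,0,0,0]]' 0 20
python3 - <<'E'
from h import *
s=snap('wrist','w5');snap('scene','s5');print(s['contact_force'].round(2))
a=cv2.resize(cv2.imread('pics/s5.png')[130:270,180:400],(660,420))
b=cv2.resize(cv2.imread('pics/w5.png')[150:400,120:520],(288,180)); 
a[:180,-288:]=b; cv2.imwrite('pics/m5.png',a)
P=np.array([.631,-.011]);an=np.radians(2.46);c,sn=np.cos(an),np.sin(an)
v=s['position'][:2]-P; x0,y0=c*v[0]+sn*v[1],-sn*v[0]+c*v[1]; print(x0,y0)
for th in [-.2,0,.2,.4,.6,.8,1,1.2,1.4,1.5,1.57]:
  of=.018; X=-.055*np.cos(th)-of*np.sin(th);Y=-.055*np.sin(th)+of*np.cos(th); print(th,round(-(X-x0),4),round(Y-y0,4))
E
```

```text
clock: 9.1
position: [0.5847, 0.037, 0.0513]
ee_rot: [0.001, -0.021, 1.0, -0.001]
contact_force: [0.8, -0.0, -0.6]
width: 0.0001
[ 0.77 -0.02 -0.57]
-0.04424656668725652 0.04992931415943366
-0.2 0.0061 -0.0214
0 0.0108 -0.0319
0.2 0.0132 -0.0432
0.4 0.0134 -0.0548
0.6 0.0113 -0.0661
0.8 0.007 -0.0768
1 0.0006 -0.0865
1.2 -0.0075 -0.0947
1.4 -0.0172 -0.1011
1.5 -0.0224 -0.1035
1.57 -0.0262 -0.1049
```

View pics/m5.png

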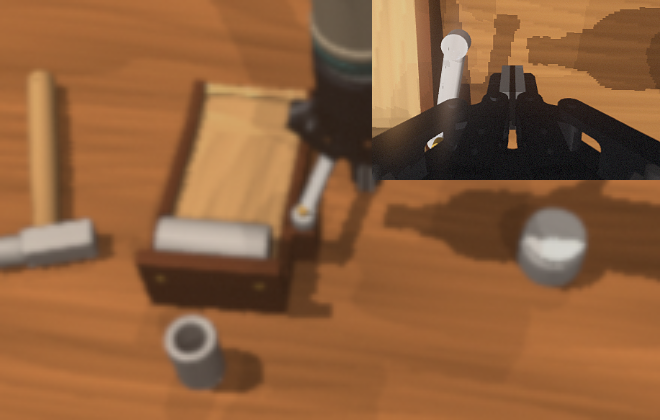

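The roller lies home against the stop, with the keeper open and the shut fingertip on its outer side. I'll sweep the bar round.

```bash
python3 -m crank '[[0.004,-0.011,0,0,0,0],[0.006,-0.021,0,0,0,0],[0.009,-0.027,0,0,0,0],[0.011,-0.032,0,0,0,0],[0.012,-0.038,0,0,0,0],[0.013,-0.043,0,0,0,0],[0.0135,-0.049,0,0,0,0],[0.0135,-0.055,0,0,0,0],[0.0125,-0.061,0,0,0,0],[0.011,-0.066,0,0,0,0],[0.007,-0.077,0,0,0,0],[0.001,-0.0865,0,0,0,0],[-0.0075,-0.0947,0,0,0,0],[-0.012,-0.098,0,0,0,0],[-0.017,-0.101,0,0,0,0],[-0.022,-0.1035,0,0,0,0],[-0.026,-0.105,0,0,0,0],[-0.028,-0.105,0,0,0,0],[-0.028,-0.105,0,0,0,0]]'
python3 - <<'E'
from h import *
s=snap('wrist','w6');snap('scene','s6')
a=cv2.resize(cv2.imread('pics/s6.png')[130:270,180:400],(660,420))
b=cv2.resize(cv2.imread('pics/w6.png')[150:400,120:520],(288,180)); 
a[:180,-288:]=b; cv2.imwrite('pics/m6.png',a)
E
```

```text
clock: 11.58
position: [0.6153, -0.0663, 0.0523]
ee_rot: [-0.001, -0.022, 1.0, -0.001]
contact_force: [-5.3, -0.0, 2.6]
width: -0.0002
```

View pics/m6.png

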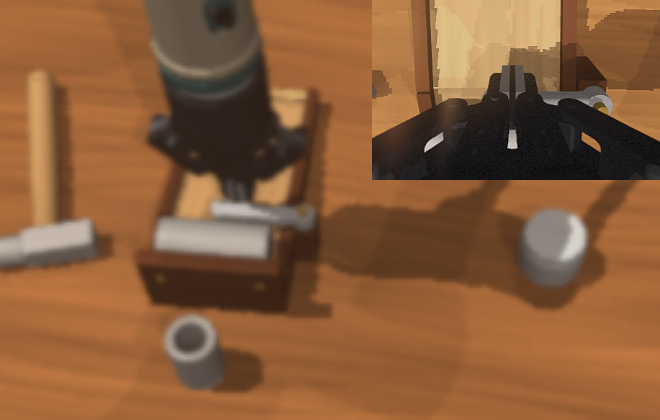

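The bar is across the lane behind the roller, and the 5 N reaction fits its end stop. I'll back off, lift away and check.

```bash
python3 -m crank '[[0.01,0,0,0,0,0],[0.025,0,0,0,0,0],[0.03,0,-0.05,0,0,0],[0.03,0,-0.1,0,0,0],[0.09,0,-0.15,0,0,0],[0.15,0,-0.17,0,0,0],[0.15,0.06,-0.17,0,0,0],[0.15,0.12,-0.17,0,0,0],[0.15,0.18,-0.17,0,0,0],[0.15,0.24,-0.17,0,0,0],[0.15,0.3,-0.17,0,0,0],[0.15,0.3,-0.17,0,0,0],[0.15,0.3,-0.17,0,0,0],[0.15,0.3,-0.17,0,0,0]]'
python3 - <<'E'
from h import *
s=snap('top','t7');print(s['contact_force'].round(2))
f=cv2.imread('pics/t7.png')[120:280,250:520]
cv2.imwrite('pics/c7.png',cv2.resize(f[20:,90:200],None,fx=4.2,fy=4.2,interpolation=cv2.INTER_CUBIC))
A=np.load('pics/t0.npz')['f'].astype(int);B=np.load('pics/t7.npz')['f'].astype(int)
D=np.abs(A-B).sum(2)
for n,(u,v,w,h) in dict(hammer=(450,165,60,100),tin=(255,193,32,30),sleeve=(387,122,26,28)).items(): print(n,D[v:v+h,u:u+w].mean())
E
```

```text
clock: 13.42
position: [0.4526, 0.2257, 0.222]
ee_rot: [-0.0, -0.021, 1.0, -0.001]
contact_force: [0.6, 0.6, 0.2]
width: -0.0001
[0.59 0.64 0.16]
hammer 12.1815
tin 12.007291666666667
sleeve 11.449175824175825
```

View pics/c7.png

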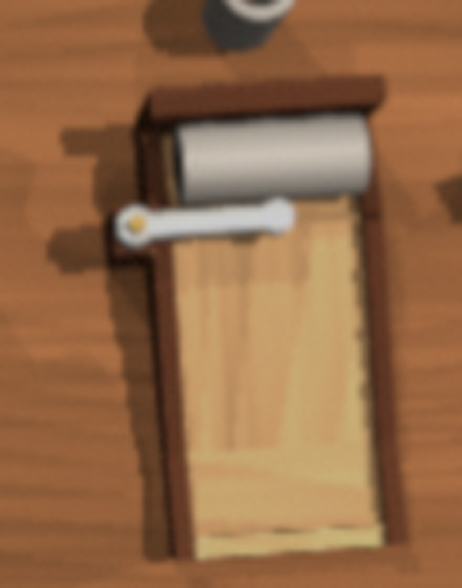

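```bash
python3 - <<'E'
from h import *
w=at_depth('t7',[(340+274/4.2,140+155/4.2)]);print(w.round(4))
job.sign_off()
E
```

```text
[[ 0.66   -0.0788  0.0697]]
the job is handed in; nothing more can be done
```

I pushed the roller slowly up the ramp with the two fingertips behind it. Once over the crest it rolled to the stop board by itself. I then swept the keeper round with the shut fingertip until it met its end stop with about a 5 N reaction. After that I withdrew the arm clear of everything and handed the job in. The clock was about 13.5 s.

- **Roller:** the last top picture shows it square against the stop board. With the fingers clear, its centre measured about x 0.0735 in the rest frame. The surface point I read at the end was 0.070 m high, against about 0.071 expected for the roller's top.
- **Keeper:** in the last top picture it lies squarely across the lane, within about 1–2° of 1.57 rad.
- **Hammer, tin and sleeve:** the picture areas around them match the first picture to within a small, even difference, so I saw no sign that they moved.

No check failed. The camera measurements agreed with my position fit of the rest to about 2–4 mm at the points used. The two stop-board corners were 7–8 mm off, so I left them out of the fit.

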